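Fit the red ratchet knob to the heel riser's sprung D-shaft and keep it pressed

ROBOT

A 6-joint arm with a two-finger parallel gripper is mounted at the origin on the work surface. World frame = base frame: x ahead of the robot, y to its left, z up, the work surface at z = 0. Lengths are in m, angles in rad, forces in N, time in s.
With the tool pointing down it reaches from about 0.325 to 0.875 m from the base axis. Payload 4.4 kg.
Tool frame: the origin (TCP) lies between the finger pads; the fingertips stand 14 mm ahead of it and the grasp point (between the pads) lies 5 mm behind it (r.finger_overhang is the z of the fingertips in the tool frame, in m); z points along the fingers, y is the line along which they close (so a half turn about z gives the same grasp; the last joint's range is limited). The gripper opens to 85 mm and grips with 20 to 120 N. Pads are 22 mm wide; open, the fingers measure 114 mm over their backs; the gripper's body (76 mm by 85 mm) begins 54 mm behind the grasp point. The pads swing forward as they close: fully open they stand 13 mm farther back than shut.
Start: joints at [1.056, 0.207, 1.542, -0, 1.393, -0.15], TCP at [0.205, 0.537, 0.245] pointing down, gripper open.
Joint ranges: [-2.73, 2.73], [-0.86, 2.22], [0.23, 2.46], [-1.11, 4.25], [0.08, 2.63], [-2.82, 2.82]. Speed limits (rad/s): [2.79, 2.79, 3.14, 3.14, 3.14, 3.14].

INTERFACE

Orientations are given as a unit quaternion [x, y, z, w].
In Python, from bench import r, imaging gives the robot as it stands.
- The arm moves only by the tool move_arm, never from a script. Its arguments are lists of equal length, an entry for each row: "jaw": the closure, from -1 (fully open) to 1 (shut); "dp": the shift along the world's x, y, z in units of 60 mm (1.0 is 60 mm), a list of three; "roll": the turn about the world's z in units of 5 degrees (1.0 is 5 degrees). In form: {"jaw": [jaw, ...], "dp": [[tx, ty, tz], ...], "roll": [roll, ...]}. A call has exactly 10 rows; each row shifts and turns the commanded pose from where the row before left it; what a row does not reach is not made up. A row lasts 1/8 s, in which the tool goes at most 62.5 mm and 10.7 degrees, less where a joint would pass 70% of its speed; a pose out of reach is approached as far as the arm can. A call is refused whole if a number of a shift passes 1 or a number of a turn 1, either way. A call with a gripper value outside its range is refused whole. The fingers move at their own pace and stop on an object; "squeeze" is the grip in N (left out, the last holds). Time passes only in rows, so rows that do not move let the fingers close, or fill a call up. It gives the time, the measured TCP pose, the force, the opening and the grip force at its end, in the units of the state.
- r.sense(): the state, without advancing time (a new reading comes with each control period).
- imaging.capture(name): name is "scene" or "top" or "wrist"; returns a dict with "frame" (480x640x3 uint8, red, green, blue), "range_z" (480x640 float32, m along the optical axis (not along the pixel's ray), 0 where there is no reading), "camera_matrix" (3x3 intrinsics, pixels), "eye" and "attitude" of the camera in the world; the wrist camera has in their place "T_tool_cam" (4x4, takes a point from camera to tool coordinates, whose origin is the TCP and whose axes are the flange's). Camera axes: x right, y down, z forward; pixel columns grow to the right and rows downward; lengths in m; the calibration is good to about 2 mm. A picture is of the moment at which its call begins: read the wrist's pose just before it.
- r.close_job(): hands the job in; it is judged then, once.
The state is a dict: "time_s": time; "joint_pos": joint angles; "dq": joint speeds; "tau": joint torques, N m; "ee_pos": TCP position; "orientation": TCP orientation; "wrist_force": force on the tool from outside, world axes, zero at the start; "wrist_torque": the same for the moment, N m; "grip_width": finger opening in m; "gripper_force": force on a finger pad.
Only numpy, scipy, OpenCV 4.12 (cv2) and the standard library are available. Lean on these libraries where they do the work, as an engineer would, in place of code of your own. Each camera call takes 0.05 s, during which the arm holds its last target. There are 200 camera calls.

TASK

Pick up the red ratchet knob by its grip bar and, keeping hold of it, press it squarely on the middle of the sprung brass setting pad until the pad is fully down, which seats the snap ring in its bore. Then turn the knob so that the flat in its bore matches the flat of the D-shaft on the heel riser, push it fully home on the shaft, and keep pressing so that the sprung shaft is held all the way down. Finish like that, still gripping and pressing the knob, and leave the other things on the bench undisturbed.

Things in the scene. Friction and masses are not known exactly. Their poses are not given: they have to be found in the camera images.
- knob: the loose red knob, 85 to 160 g, standing mouth down. Origin: centre of its open underside; z up. Round skirt 48 mm across, 20 mm tall; on it a grip bar 48 mm long (along x), 14 mm thick (along y), spanning 20 to 42 mm above the origin, to be pinched across y. A white pointer on the bar's +x half, top and end, marks the side of the bore's flat
- bore (a point): centre of the closed top of the knob's blind D-bore, 16.5 mm above the underside, on its axis. The bore opens downward, is 20 mm across, its flat 4 mm from the axis on the knob's +x side, its lower edge chamfered
- pointer (a point): end of the knob's white pointer: 24 mm from the axis along the knob's +x (the flat's side), 32 mm above the underside
- setter_base: fixed blue round base of the sprung setting pad, 84 mm across, 30 mm tall. Origin: centre of its underside
- pad_top (a point): centre of the top face of the sprung brass pad, a plain disc 62 mm across; 44 mm above the worktop at rest; moves down with the pad
- press_pad (a joint): travel of the brass pad: 0 up, 0.008 m fully down (a hard stop). Spring: starts to move at 3 N, 7 N at the stop; springs back up when let go
- clip_board: fixed wooden board 250 x 160 x 12 mm with a steel spring clip (up to 45 mm above the worktop) along its +x end, pinning the grey heel riser, 160 x 90 mm, top 36 mm above the worktop. Origin: centre of the board's underside
- ratchet: black round ratchet housing on the heel riser, 64 mm across, 20 mm tall (top 56 mm above the worktop at rest). Origin: centre of its underside, on the shaft's axis; its +x points to the shaft's flat side
- seat (a point): centre of the top of the black flange, 36 mm across, round the foot of the brass D-shaft, on the shaft's axis; 70 mm above the worktop at rest, moves down with the shaft. The knob is home when its origin is here. +x points to the flat side of the shaft, marked by a white tick on the flange
- shaft_top (a point): centre of the top of the upright brass D-shaft: 16 mm above the flange, 18 mm across, flat 3 mm from the axis on the +x side, top edge chamfered by 2 mm. The knob goes on only with its +x (pointer) along the shaft's +x, within about 0.15 rad; play about 1 mm all round. The shaft does not turn
- spindle (a joint): travel of the sprung D-shaft with its flange: 0 up, 0.008 m fully down (a hard stop). Spring: starts to move at 5.6 N, 11.2 N at the stop
- scraper: loose bystander: chunky green plastic ice scraper lying flat, about 190 x 100 x 22 mm; leave alone
- brush: loose bystander: stiff bristle brush with ash handle, bristles down, about 275 x 46 x 38 mm; leave alone
- buckle: loose bystander: red ratchet buckle lying flat, 75 x 34 x 15 mm (not the knob: it is long and low); leave alone
- grommet_setter: loose bystander: upright brass grommet setter, 32 mm across, 105 mm tall; leave alone
- rivet_jar: loose bystander: small glass jar with a steel cap, 64 mm across, 75 mm tall; leave alone
Things that resemble listed ones, but are neither listed nor needed, are in the scene too. What is shaped like the setter_base but orange or purple is not meant. Of the things like the knob, leave any that is green; of the rest the larger one is meant.

How it is judged:
On the way:
1. the gripped knob presses the middle of the setting pad fully down (value of joint press_pad above 0.0065 m and horizontal distance between knob and pad_top below 0.012 m and angle between knob's own z axis and vertical below 0.15 rad and contact force between knob and setter_base above 3 N and contact force between the fingers and knob above 2 N), for 0.2 s.
At the end, for the whole second after the job is handed in: the knob is home on the D-shaft (underside within 2.5 mm of the flange and 3 mm of the axis, pointer along the flat side within 0.25 rad, tilted under 0.1 rad), the fingers still grip it (over 5 N), and it presses on the shaft (over 5 N) so that it is at least 6.5 mm of its 8 mm down (z of knob in the frame of seat between -0.0025 and 0.0025 m and horizontal distance between knob and seat below 0.003 m and angle between the x axis of knob and the x axis of seat, either way round below 0.25 rad and x of pointer in the frame of seat above 0.015 m and angle between knob's own z axis and vertical below 0.1 rad and value of joint spindle above 0.0065 m and contact force between knob and ratchet above 5 N and contact force between the fingers and knob above 5 N); the arm keeps its last pose, push and grip.
It fails at once if the scraper, brush, buckle, grommet setter or jar is moved by more than 25 mm (distance of any of scraper, brush, buckle, grommet_setter, rivet_jar from where it was at the start of the episode above 0.025 m).
It also fails if it takes over 48 s, if anything falls off the work surface, if the arm or the gripper's body presses on something with over 40 N, if the wrist force passes 120 N, or if a joint passes its speed limit or range.

## Working session

There is one attempt and no reset: what is moved stays moved. The work goes in short steps, Python scripts to look and compute and a tool call to move; the robot and the scene stay as the last step left them, time stands still between calls to the robot, and variables do not carry over. Pictures are saved under pics/ and viewed, at most 10 in all, crops included, and the job is handed in when it is done.

Besides the shell and the picture viewer there is one more tool, called after "Emit:" by a JSON object that holds its "api" and its "payload". move_arm: Moves the arm, as the interface text tells. Its arguments: {"type":"object","properties":{"jaw":{"type":"array"},"dp":{"type":"array"},"roll":{"type":"array"},"squeeze":{"type":"number"}},"required":["jaw","dp","roll"]}

```bash
mkdir -p pics
cat > h.py <<'E'
from bench import r, imaging
import numpy as np, cv2
from scipy.spatial.transform import Rotation as R
def cap(n,save=None):
    s=r.sense(); c=imaging.capture(n)
    K=np.array(c["camera_matrix"])
    T=np.eye(4)
    if n=="wrist":
        A=np.eye(4);A[:3,:3]=R.from_quat(s["orientation"]).as_matrix();A[:3,3]=s["ee_pos"]
        T=A@np.array(c["T_tool_cam"])
    else:
        a=np.array(c["attitude"]); T[:3,:3]=R.from_quat(a).as_matrix() if a.size==4 else a; T[:3,3]=c["eye"]
    v,u=np.mgrid[:480,:640]; z=c["range_z"]
    P=np.stack([(u-K[0,2])/K[0,0]*z,(v-K[1,2])/K[1,1]*z,z],-1)@T[:3,:3].T+T[:3,3]
    P[z==0]=np.nan
    if save: cv2.imwrite(f"pics/{save}.png",c["frame"][...,::-1])
    return c["frame"],P,K,T
E
python3 - <<'E'
from h import *
f,P,K,T=cap("top","top1"); np.savez("top1",f=f,P=P)
f,P,K,T=cap("scene","scene1"); np.savez("scene1",f=f,P=P)
print(r.sense())
E
```

```text
{'time_s': 0.1, 'joint_pos': array([ 1.05550164e+00,  2.07359177e-01,  1.54284635e+00,  3.88656899e-05,
        1.39350537e+00, -1.50458415e-01]), 'dq': array([ 0.00117652, -0.00130529, -0.00305337,  0.00017066,  0.00104316,
        0.00099067]), 'tau': array([-8.45397062e-04, -3.84089792e+01, -2.92550290e+01, -3.09080224e-04,
        4.85033321e-03, -1.19983102e-05]), 'ee_pos': array([0.20480152, 0.53657419, 0.24421128]), 'orientation': array([ 1.81411406e-01,  9.83406721e-01, -9.94733130e-04, -3.64156499e-04]), 'wrist_force': array([-0.1626479 , -0.1865977 ,  0.02830759]), 'wrist_torque': array([ 0.00304537,  0.00107079, -0.01202765]), 'gripper_force': 0.0, 'grip_width': 0.08541592483733011}
```

View pics/top1.png

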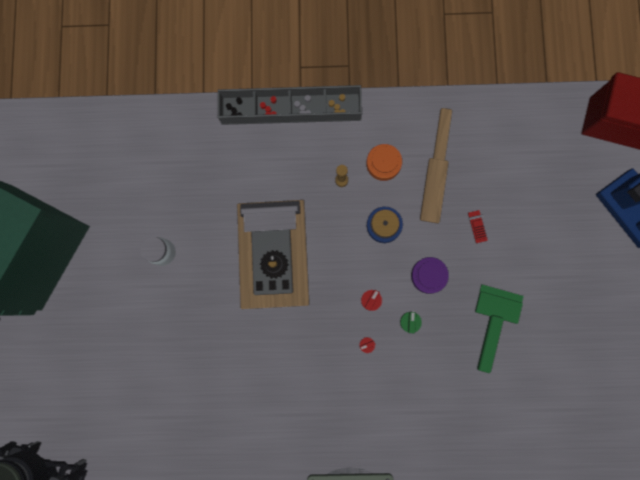

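View pics/scene1.png

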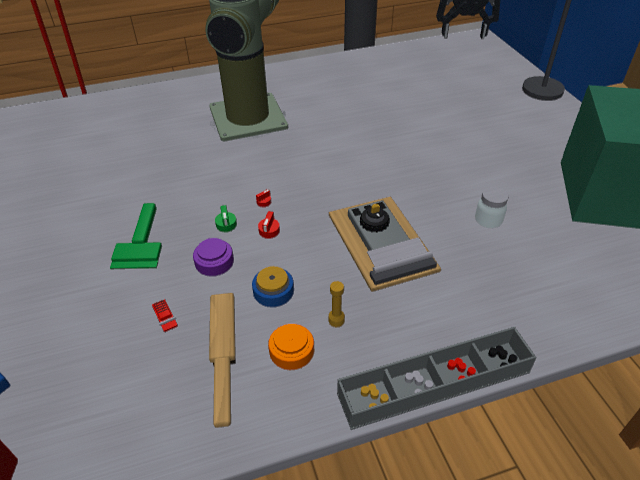

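Knob-like things in the top view: red at (372,300), a smaller red at (367,345) and green at (411,322). The larger red one at (372,300) fits. The blue base with brass pad is at (384,224), and the ratchet at (273,263). I'll confirm with an enlarged crop and take measurements.

Run:
```python
from h import *
d=np.load("top1.npz");f,P=d["f"],d["P"]
a=cv2.resize(f[275:365,330:430],None,fx=4,fy=4,interpolation=cv2.INTER_CUBIC)
b=cv2.resize(f[228:318,225:325],None,fx=4,fy=4,interpolation=cv2.INTER_CUBIC)
cv2.imwrite("pics/crop1.png",np.hstack([a,b])[...,::-1])
hsv=cv2.cvtColor(f,cv2.COLOR_RGB2HSV)
for n,(u,v) in dict(knob=(372,300),small=(367,345),green=(411,322)).items():
    Q=P[v-16:v+17,u-16:u+17].reshape(-1,3);Q=Q[(Q[:,2]>.008)]
    print(n,len(Q),Q.min(0).round(4),Q.max(0).round(4),np.ptp(Q[:,:2],axis=0))
for n,(u,v),lo,w in [("pad",(384,224),.038,24),("base",(384,224),.02,26),("ratchet",(273,263),.047,20),("flange",(273,263),.064,12),("shaft",(273,263),.08,10)]:
    Q=P[v-w:v+w+1,u-w:u+w+1].reshape(-1,3);Q=Q[(Q[:,2]>lo)]
    c,R_=cv2.minEnclosingCircle(Q[:,:2].astype(np.float32)); print(n,len(Q),Q.mean(0).round(4),np.round(c,4),R_,Q[:,2].max())
```

```text
knob 358 [ 0.4468 -0.082   0.009 ] [ 0.5041 -0.0289  0.0479] [0.05725678 0.05310797]
small 199 [ 0.3634 -0.0702  0.0084] [ 0.3973 -0.0302  0.0375] [0.03388371 0.04002332]
green 366 [ 0.4052 -0.1713  0.0089] [ 0.4541 -0.1243  0.0472] [0.04889999 0.04694026]
pad 568 [ 0.6555 -0.0954  0.044 ] [ 0.6555 -0.0953] 0.031297601759433746 0.05196931279298278
base 1024 [ 0.6537 -0.0946  0.0376] [ 0.6561 -0.0956] 0.04247809201478958 0.05196931279298278
ratchet 594 [0.5659 0.1587 0.0612] [0.5667 0.1596] 0.03260331228375435 0.0894848864986515
flange 203 [0.5663 0.1595 0.0727] [0.5665 0.1598] 0.018137112259864807 0.0894848864986515
shaft 38 [0.5643 0.1589 0.085 ] [0.5659 0.159 ] 0.0090515511110425 0.0894848864986515
```

View pics/crop1.png

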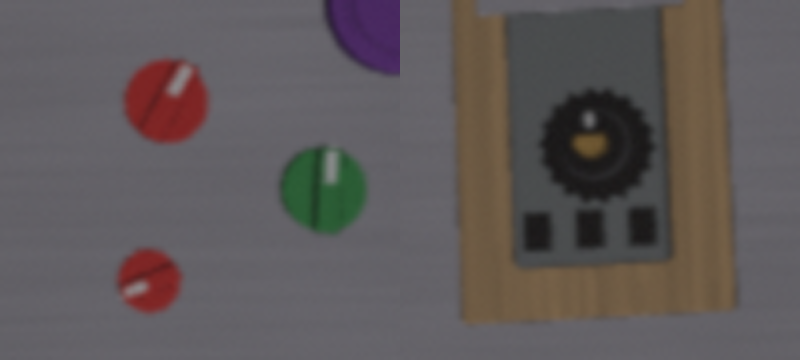

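The crop shows the large red knob at crop (167,100), with its white pointer up and to the right, so its yaw is about -30°. The smaller red one at (150,280) and the green one are decoys. The shaft's tick, at crop (589,118), points roughly to +x. I'll look at the ratchet with the wrist camera on the way over.

Run:
```python
from h import *
c=imaging.capture("wrist");print(np.round(c["T_tool_cam"],3),np.round(c["camera_matrix"],1)); print(r.finger_overhang)
```

```text
[[ 0.001 -0.95  -0.313  0.081]
 [ 1.     0.001 -0.001  0.001]
 [ 0.001 -0.313  0.95  -0.128]
 [ 0.     0.     0.     1.   ]] [[385.1   0.  325.9]
 [  0.  385.1 244.3]
 [  0.    0.    1. ]]
0.014
```

Emit:
{"api": "move_arm", "payload": {"jaw": [-1,-1,-1,-1,-1,-1,-1,-1,-1,-1], "dp": [[0.4,-0.5,0],[0.65,-0.7,0],[0.65,-0.7,0],[0.65,-0.7,0],[0.65,-0.7,0],[0.65,-0.7,0],[0.65,-0.7,0],[0.65,-0.7,0],[0.4,-0.6,0],[0.2,-0.3,0]], "roll": [0,0,0,0,0,0,0,0,0,0]}}

```text
time_s: 1.4
ee_pos: [0.539, 0.1573, 0.2448]
orientation: [0.183, 0.983, -0.0, -0.0]
wrist_force: [0.7, 0.2, -0.3]
grip_width: 0.0856
gripper_force: 0.0
```

Run:
```python
from h import *
f,P,K,T=cap("wrist"); np.savez("w1",f=f,P=P,K=K,T=T)
p=np.array([.566,.1595,.08,1]); q=np.linalg.inv(T)@p; u,v=(K@q[:3]/q[2])[:2]; print(u,v)
u,v=int(u),int(v)
x0=max(0,u-75);y0=max(0,v-75)
cv2.imwrite("pics/w1.png",cv2.resize(f[y0:y0+150,x0:x0+200],None,fx=4,fy=4,interpolation=cv2.INTER_CUBIC)[...,::-1]);print(x0,y0)
# rectified world-aligned view at flange height z=.07 : 0.25 mm/px, up=+x left=+y
def fit(lo,hi,c,rad):
    m=(P[...,2]>lo)&(P[...,2]<hi)&(np.hypot(P[...,0]-c[0],P[...,1]-c[1])<rad)
    return P[m]
for n,lo,hi,rad in [("ratchet",.05,.06,.045),("flange",.067,.073,.03),("top",.083,.092,.02)]:
    Q=fit(lo,hi,(.566,.159),rad)
    if len(Q): c,R_=cv2.minEnclosingCircle(Q[:,:2].astype(np.float32)); print(n,len(Q),np.median(Q,0).round(4),np.round(c,4),R_)
```

```text
339.7763799546897 254.87695291597169
264 179
ratchet 2331 [0.5568 0.1634 0.0556] [0.5662 0.1602] 0.03276743367314339
flange 1055 [0.5641 0.1614 0.0698] [0.5662 0.1607] 0.018359044566750526
top 258 [0.5633 0.1602 0.0853] [0.5659 0.1604] 0.009051873348653316
```

View pics/w1.png

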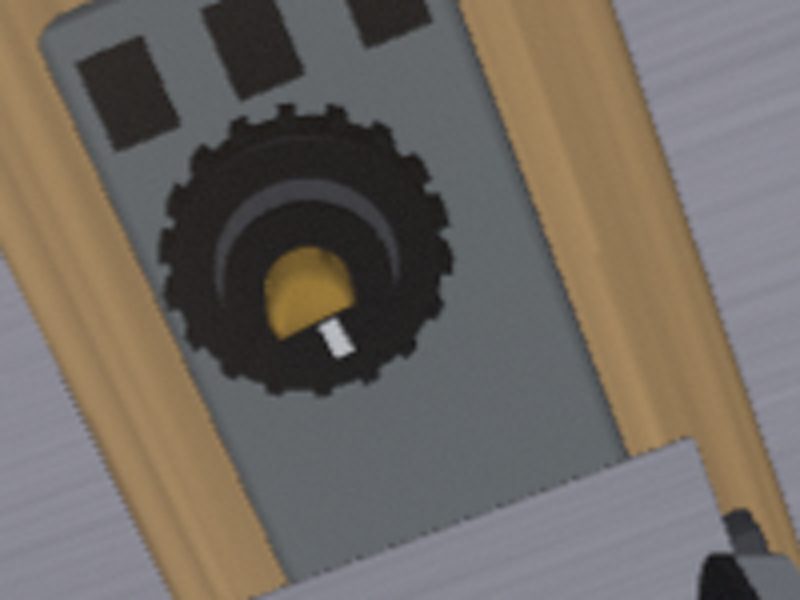

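The wrist view shows the D-shaft at crop (310,290). Its tick runs from crop (328,322) to (344,355), and the flat edge from (278,338) to (355,302).

Run:
```python
from h import *
d=np.load("w1.npz");K,T=d["K"],d["T"]
def g(cu,cv,z):
    u=264+(cu-1.5)/4;v=179+(cv-1.5)/4
    D=T[:3,:3]@np.linalg.solve(K,[u,v,1]); return (T[:3,3]+D*(z-T[2,3])/D[2])[:2]
c=np.array([.5662,.1603])
a,b=g(328,322,.07),g(344,355,.07);w=(a+b)/2-c
print(a,b,"dir tick",np.degrees(np.arctan2(*(b-a)[::-1])),"from axis",np.degrees(np.arctan2(w[1],w[0])))
e=g(278,338,.085)-g(355,302,.085);print("flat normal",np.degrees(np.arctan2(*e[::-1]))-90)
print(g(170,300,.1)) if 0 else None
# board edge direction in wrist px: riser right edge
e=g(628,455,.036)-g(460,5,.036);print("riser",np.degrees(np.arctan2(*e[::-1])))
```

```text
[0.57480178 0.16182293] [0.58299774 0.16242606] dir tick 4.208779382658689 from axis 8.175390423098095
flat normal -174.33668940102012
riser 1.6305373683454492
```

Emit:
{"api": "move_arm", "payload": {"jaw": [-1,-1,-1,-1,-1,-1,-1,-1,-1,-1], "dp": [[-0.1,-0.4,0],[-0.2,-0.7,0],[-0.2,-0.7,-0.1],[-0.2,-0.7,-0.2],[-0.2,-0.6,-0.2],[-0.15,-0.4,-0.2],[0,0,0],[0,0,0],[0,0,0],[0,0,0]], "roll": [0,-0.5,-0.5,-0.5,-0.5,0,0,0,0,0]}}

```text
time_s: 2.7
ee_pos: [0.4756, -0.05, 0.2037]
orientation: [0.266, 0.964, 0.0, 0.0]
wrist_force: [-0.2, 0.3, 0.7]
grip_width: 0.0858
gripper_force: 0.0
```

Run:
```python
from h import *
f,P,K,T=cap("wrist"); np.savez("w2",f=f,P=P,K=K,T=T)
m=(P[...,2]>.008)&(np.hypot(P[...,0]-.476,P[...,1]+.055)<.045)&(f[...,0]>1.8*f[...,1])
# skirt top
q=(P[...,2]>.017)&(P[...,2]<.022)&(np.hypot(P[...,0]-.476,P[...,1]+.055)<.045)
c,R_=cv2.minEnclosingCircle(P[q][:,:2].astype(np.float32));print("skirt",q.sum(),np.round(c,4),R_)
q=(P[...,2]>.038)&(P[...,2]<.048)&(np.hypot(P[...,0]-.476,P[...,1]+.055)<.045)
Q=P[q][:,:2].astype(np.float32);rc=cv2.minAreaRect(Q);print("bar",q.sum(),rc,np.median(P[q][:,2]))
b=cv2.boxPoints(rc);print(b)
w=q&(f.min(-1)>110);print("white",w.sum(),P[w].mean(0))
l=max([b[1]-b[0],b[2]-b[1]],key=np.linalg.norm);print("bar dir",np.degrees(np.arctan2(l[1],l[0])))
uv=(K@(np.linalg.inv(T)@[.476,-.055,.03,1])[:3]);u,v=(uv[:2]/uv[2]).astype(int);x0,y0=max(0,u-100),max(0,v-75)
cv2.imwrite("pics/w2.png",cv2.resize(f[y0:y0+150,x0:x0+200],None,fx=3,fy=3,interpolation=cv2.INTER_CUBIC)[...,::-1])
```

```text
skirt 1524 [ 0.4806 -0.0596] 0.024276835843920708
bar 1022 ((0.4810141324996948, -0.059683337807655334), (0.013907520100474358, 0.04909009113907814), 59.65793991088867) 0.041678114882074985
[[ 0.45631838 -0.0532854 ]
 [ 0.49868438 -0.07808381]
 [ 0.5057099  -0.06608128]
 [ 0.4633439  -0.04128286]]
white 183 [ 0.49245188 -0.066271    0.04217582]
bar dir -30.342045
```

View pics/w2.png

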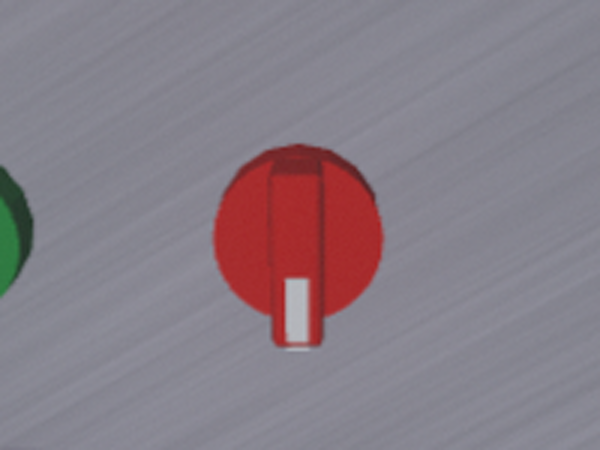

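It's the large red knob, mouth down, with its pointer (bottom of crop at (297,310)) towards +x. Centre (0.481, -0.0596), yaw -30.3°.

Emit:
{"api": "move_arm", "payload": {"jaw": [-1,-1,-1,-1,-1,-1,-1,-1,-1,-1], "dp": [[0.09,-0.16,0],[0,0,-0.4],[0,0,-0.5],[0,0,-0.5],[0,0,-0.5],[0,0,-0.4],[0,0,-0.3],[0,0,-0.19],[0,0,0],[0,0,0]], "roll": [0.1,0,0,0,0,0,0,0,0,0]}}

```text
time_s: 4.0
ee_pos: [0.4813, -0.0608, 0.0365]
orientation: [0.262, 0.965, -0.0, 0.001]
wrist_force: [0.1, -0.8, 0.0]
grip_width: 0.0854
gripper_force: 0.0
```

Emit:
{"api": "move_arm", "payload": {"jaw": [0,0.6,1,1,1,1,1,1,1,1], "dp": [[0,0.01,0],[0,0,0],[0,0,0],[0,0,0],[0,0,0],[0,0,0],[0,0,0],[0,0,0],[0,0,0],[0,0,0]], "roll": [0,0,0,0,0,0,0,0,0,0], "squeeze": 70}}

```text
time_s: 5.25
ee_pos: [0.4809, -0.0599, 0.0362]
orientation: [0.262, 0.965, 0.0, 0.0]
wrist_force: [-0.1, 1.0, 5.3]
grip_width: 0.0124
gripper_force: 71.3
```

Emit:
{"api": "move_arm", "payload": {"jaw": [1,1,1,1,1,1,1,1,1,1], "dp": [[0,0,0.3],[0,0,0.5],[0.2,-0.04,0.3],[0.5,-0.1,0],[0.6,-0.12,0],[0.6,-0.12,0],[0.6,-0.12,0],[0.4,-0.09,0],[0.02,0,0],[0,0,0]], "roll": [0,0,0,0,0,0,0,0,0,0]}}

```text
time_s: 6.5
ee_pos: [0.6542, -0.0948, 0.1005]
orientation: [0.262, 0.965, -0.0, -0.002]
wrist_force: [-0.7, -0.2, -1.2]
grip_width: 0.0126
gripper_force: 70.3
```

Run:
```python
from h import *
f,P,K,T=cap("top"); 
print(r.sense()["ee_pos"])
cv2.imwrite("pics/t2.png",cv2.resize(f[180:330,300:480],None,fx=3,fy=3)[...,::-1])
f,P,K,T=cap("wrist","w3"); 
q=(P[...,2]>.035)&(P[...,2]<.048)&(np.hypot(P[...,0]-.656,P[...,1]+.0955)<.05)
c,R_=cv2.minEnclosingCircle(P[q][:,:2].astype(np.float32));print("pad seen",q.sum(),np.round(c,4),R_)
```

```text
[ 0.65410435 -0.09477702  0.10072757]
pad seen 3571 [ 0.6547 -0.095 ] 0.03097769059240818
```

View pics/w3.png

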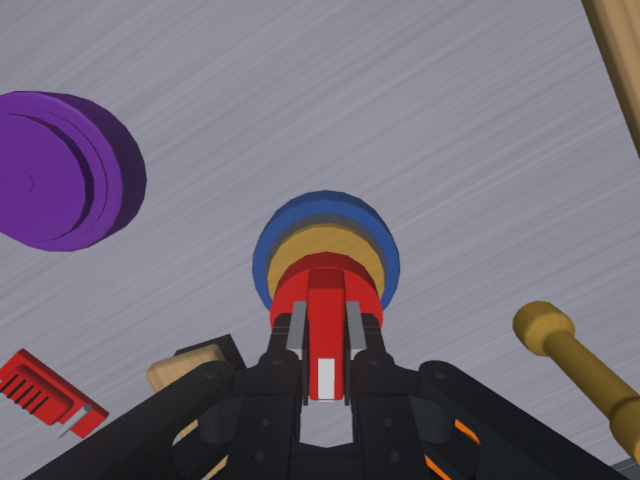

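The knob is held square over the brass pad, with the pad centred under it at about (325,270).

Emit:
{"api": "move_arm", "payload": {"jaw": [1,1,1,1,1,1,1,1,1,1], "dp": [[0.02,-0.01,-0.1],[0,0,-0.1],[0,0,-0.1],[0,0,-0.08],[0,0,-0.05],[0,0,-0.04],[0,0,-0.02],[0,0,-0.02],[0,0,0],[0,0,0]], "roll": [0,0,0,0,0,0,0,0,0,0]}}

```text
time_s: 7.85
ee_pos: [0.6568, -0.0958, 0.0722]
orientation: [0.262, 0.965, -0.0, -0.0]
wrist_force: [-4.9, 1.6, 6.7]
grip_width: 0.0126
gripper_force: 71.6
```

Emit:
{"api": "move_arm", "payload": {"jaw": [1,1,1,1,1,1,1,1,1,1], "dp": [[-0.01,0,-0.02],[0,0,-0.03],[0,0,-0.02],[0,0,0],[0,0,0],[0,0,0],[0,0,0],[0,0,0],[0,0,0],[0,0,0]], "roll": [0,0,0,0,0,0,0,0,0,0]}}

```text
time_s: 9.1
ee_pos: [0.657, -0.0958, 0.0721]
orientation: [0.262, 0.965, -0.0, 0.0]
wrist_force: [-10.7, 2.9, 23.1]
grip_width: 0.0122
gripper_force: 73.8
```

Run:
```python
from h import *
f,P,K,T=cap("wrist")
q=(P[...,2]>.032)&(P[...,2]<.048)&(np.hypot(P[...,0]-.6555,P[...,1]+.0955)<.0305)&(np.hypot(P[...,0]-.656,P[...,1]+.0955)>.026)
h=f[q];b=(h[:,0]>h[:,2]*1.5)&(h[:,1]>.5*h[:,0])
print("pad z",b.sum(),np.median(P[q][b][:,2])); s=r.sense();print(s["ee_pos"],s["wrist_force"])
```

```text
pad z 2174 0.035581360262313136
[ 0.65695192 -0.09583503  0.07208244] [-11.94850118   2.71592037  20.88076738]
```

The pad is at the stop (35.6 mm, 21 N), held for about 1 s. Next: lift, turn and go above the shaft.

Emit:
{"api": "move_arm", "payload": {"jaw": [1,1,1,1,1,1,1,1,1,1], "dp": [[0,0,0.3],[0,0,0.5],[-0.1,0.2,0.4],[-0.2,0.6,0],[-0.25,0.75,0],[-0.25,0.75,0],[-0.25,0.75,0],[-0.25,0.7,0],[-0.2,0.5,0],[0,0,0]], "roll": [0,0,0.5,1,1,1,1,1,1,0.6]}}

```text
time_s: 10.4
ee_pos: [0.5656, 0.1618, 0.1386]
orientation: [-0.047, 0.999, 0.0, 0.0]
wrist_force: [0.7, -0.1, -2.1]
grip_width: 0.0124
gripper_force: 70.3
```

Emit:
{"api": "move_arm", "payload": {"jaw": [1,1,1,1,1,1,1,1,1,1], "dp": [[0,0,0],[0,0,0],[0,0,0],[0,0,0],[0,0,0],[0,0,0],[0,0,0],[0,0,0],[0,0,0],[0,0,0]], "roll": [0,0,0,0,0,0,0,0,0,0]}}

```text
time_s: 11.65
ee_pos: [0.5663, 0.1592, 0.1391]
orientation: [-0.044, 0.999, 0.0, 0.0]
wrist_force: [0.3, -0.5, -0.6]
grip_width: 0.0122
gripper_force: 70.3
```

Run:
```python
from h import *
f,P,K,T=cap("wrist","w4"); np.savez("w4",f=f,P=P,K=K,T=T)
e=r.sense()["ee_pos"];o=r.sense()["orientation"];print(e,"yaw",np.degrees(2*np.arctan2(o[1],o[0]))-180)
near=np.hypot(P[...,0]-e[0],P[...,1]-e[1])<.035
red=(f[...,0]>1.8*f[...,1])&near
for n,lo,hi in [("skirt top",e[2]-.021,e[2]-.012),]:
    q=red&(P[...,2]>lo)&(P[...,2]<hi)
    c,R_=cv2.minEnclosingCircle(P[q][:,:2].astype(np.float32));print(n,q.sum(),np.round(c,4),R_,np.median(P[q],0))
q=red&(P[...,2]>e[2]+.002); rc=cv2.minAreaRect(P[q][:,:2].astype(np.float32));print("bar",rc,np.median(P[q][:,2]))
# plane of skirt top for tilt
q=red&(P[...,2]>e[2]-.021)&(P[...,2]<e[2]-.012)
A=np.c_[P[q][:,:2],np.ones(q.sum())];print("tilt",np.linalg.lstsq(A,P[q][:,2],rcond=None)[0])
w=(f.min(-1)>110)&near&(P[...,2]>e[2]-.012);print("white",w.sum(),np.nanmean(P[w],0))
```

```text
[0.56634066 0.15917401 0.13909628] yaw 5.102430636095647
skirt top 2577 [0.566  0.1599] 0.024199452251195908 [0.5536744  0.15807985 0.12247302]
bar ((0.5665892362594604, 0.1537119299173355), (0.04822596162557602, 0.026740342378616333), 4.632944107055664) 0.1443587634291058
tilt [0.01010921 0.00065197 0.11669634]
white 1997 [0.56404255 0.16007981 0.1476383 ]
```

View pics/w4.png

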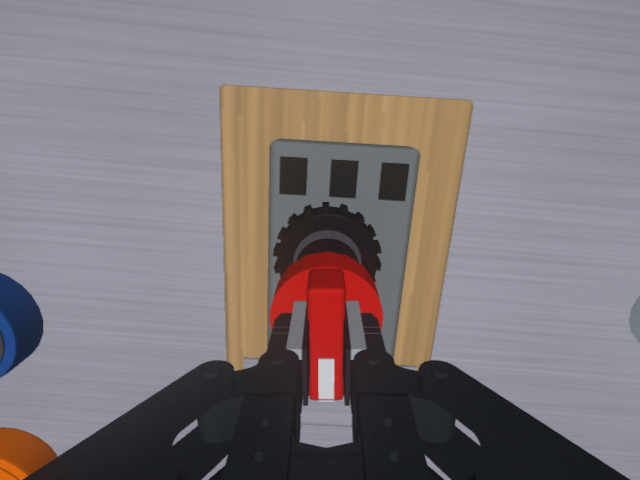

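The knob is over the ratchet with its pointer forward and its yaw at 5°. I'll refine the relative offset within this same image.

Run:
```python
from h import *
d=np.load("w4.npz");P,f=d["P"],d["f"]
c0=np.array([.5662,.1603])
q=(P[...,2]>.05)&(P[...,2]<.062)&(np.hypot(P[...,0]-c0[0],P[...,1]-c0[1])<.04)&(f.max(-1)<90)
c,R_=cv2.minEnclosingCircle(P[q][:,:2].astype(np.float32));print("ratchet",q.sum(),np.round(c,4),R_,P[q].min(0),P[q].max(0))
q=(P[...,2]>.066)&(P[...,2]<.074)&(np.hypot(P[...,0]-c0[0],P[...,1]-c0[1])<.03)
Q=P[q][:,:2]
c,R_=cv2.minEnclosingCircle(Q.astype(np.float32));print("flange",q.sum(),np.round(c,4),R_, Q.min(0),Q.max(0))
```

```text
ratchet 3610 [0.566  0.1604] 0.032566532492637634 [0.53377994 0.12833196 0.05000169] [0.5785078  0.19294502 0.05828964]
flange 643 [0.5601 0.1599] 0.016900861635804176 [0.54824601 0.14314775] [0.5618179  0.17658028]
```

Emit:
{"api": "move_arm", "payload": {"jaw": [1,1,1,1,1,1,1,1,1,1], "dp": [[0,0.01,-0.06],[0,0,-0.08],[0,0,-0.08],[0,0,-0.06],[0,0,-0.05],[0,0,-0.05],[0,0,-0.05],[0,0,-0.04],[0,0,0],[0,0,0]], "roll": [0,0,0,0,0,0,0,0,0,0]}}

```text
time_s: 12.95
ee_pos: [0.5664, 0.1598, 0.111]
orientation: [-0.044, 0.999, 0.0, 0.0]
wrist_force: [-0.1, 0.2, -1.8]
grip_width: 0.0123
gripper_force: 70.3
```

The knob slid over the shaft with no resistance. Now I press it home and down.

Emit:
{"api": "move_arm", "payload": {"jaw": [1,1,1,1,1,1,1,1,1,1], "dp": [[0,0,-0.04],[0,0,-0.04],[0,0,-0.04],[0,0,-0.04],[0,0,-0.03],[0,0,-0.03],[0,0,-0.02],[0,0,0],[0,0,0],[0,0,0]], "roll": [0,0,0,0,0,0,0,0,0,0]}}

```text
time_s: 14.2
ee_pos: [0.5665, 0.1598, 0.0982]
orientation: [-0.045, 0.999, -0.0, 0.0]
wrist_force: [-4.6, -0.5, 9.6]
grip_width: 0.0125
gripper_force: 72.1
```

Emit:
{"api": "move_arm", "payload": {"jaw": [1,1,1,1,1,1,1,1,1,1], "dp": [[0,0,-0.02],[0,0,-0.02],[0,0,-0.02],[0,0,0],[0,0,0],[0,0,0],[0,0,0],[0,0,0],[0,0,0],[0,0,0]], "roll": [0,0,0,0,0,0,0,0,0,0]}}

```text
time_s: 15.45
ee_pos: [0.5666, 0.1598, 0.0981]
orientation: [-0.045, 0.999, -0.0, 0.0]
wrist_force: [-12.7, -2.6, 28.1]
grip_width: 0.0123
gripper_force: 74.6
```

Run:
```python
from h import *
f,P,K,T=cap("wrist","w5")
s=r.sense();e=s["ee_pos"];print(e,s["wrist_force"],s["gripper_force"])
red=(f[...,0]>1.8*f[...,1])&(np.hypot(P[...,0]-e[0],P[...,1]-e[1])<.035)
q=red&(P[...,2]>e[2]-.023)&(P[...,2]<e[2]-.010)
A=np.c_[P[q][:,:2]-e[:2],np.ones(q.sum())];print("tilt,skirt top z",np.linalg.lstsq(A,P[q][:,2],rcond=None)[0],np.median(P[q][:,2]))
print(cv2.minEnclosingCircle(P[q][:,:2].astype(np.float32)))
```

```text
[0.56665213 0.15984594 0.09810749] [-11.65720571  -2.27052559  27.7956647 ] 74.57630038261414
tilt,skirt top z [0.02021934 0.00189458 0.0816248 ] 0.08153101094215118
((0.5659031271934509, 0.16056320071220398), 0.02417731285095215)
```

View pics/w5.png

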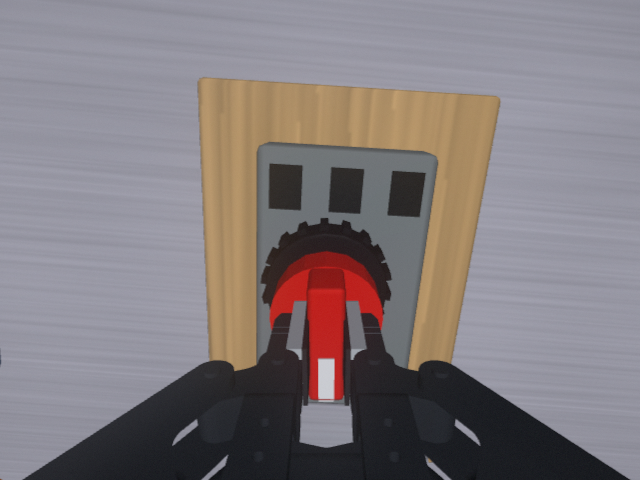

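The knob is home on the shaft. Its underside is at about 62 mm, so the shaft is at its stop. It's level, pressed with 28 N and gripped with 75 N.

```bash
python3 -c "
from bench import r
print(r.close_job())"
```

```text
the job is handed in; nothing more can be done
None
```

The job is handed in, with no verdict returned: I pressed the setting pad fully down with the gripped knob, then pushed the knob fully home on the D-shaft, where the arm still grips it (75 N) and holds the shaft at its stop (28 N).

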